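# Set out the leather punches by size

### The job

Set out the four round steel leather punches on the wooden board in order of size: one standing upright, cutting end down, in the middle of each leather pad, the smallest on the pad next to the round brass knob and each next one bigger, to the biggest at the other end. Do not knock any punch over, and leave the jar of dye where it stands.

Things in the scene. Friction and masses are not known exactly. Their poses are not given: they have to be found in the camera images.
- punch_26: loose round steel leather punch standing cutting end down: round head at the foot 26 mm in diameter, 22 mm high, then a cone up to 34 mm height, then a plain shank 18 mm in diameter to the top at 86 mm (same shank and height on all four; heads are 26, 36, 46, 56 mm). About 150 g. Origin: centre of the underside, z up the shank. It starts standing on a flat blue mat, top at z = 3 mm.
- punch_36: loose round steel leather punch standing cutting end down: round head at the foot 36 mm in diameter, 22 mm high, then a cone up to 34 mm height, then a plain shank 18 mm in diameter to the top at 86 mm (same shank and height on all four; heads are 26, 36, 46, 56 mm). About 200 g. Origin: centre of the underside, z up the shank. It starts standing on a flat blue mat, top at z = 3 mm.
- punch_46: loose round steel leather punch standing cutting end down: round head at the foot 46 mm in diameter, 22 mm high, then a cone up to 34 mm height, then a plain shank 18 mm in diameter to the top at 86 mm (same shank and height on all four; heads are 26, 36, 46, 56 mm). About 270 g. Origin: centre of the underside, z up the shank. It starts standing on a flat blue mat, top at z = 3 mm.
- punch_56: loose round steel leather punch standing cutting end down: round head at the foot 56 mm in diameter, 22 mm high, then a cone up to 34 mm height, then a plain shank 18 mm in diameter to the top at 86 mm (same shank and height on all four; heads are 26, 36, 46, 56 mm). About 340 g. Origin: centre of the underside, z up the shank. It starts standing on a flat blue mat, top at z = 3 mm.
- pad_a: one of four identical fixed brown leather pads, 66 x 66 mm, 5 mm thick, in a straight row 80 mm apart (centres) on a fixed pale wooden board, 96 x 460 x 16 mm. The letter says nothing of its place in the row. Origin: centre of its underside, z = 16 mm; its top is at z = 21 mm; the row runs along its y axis.
- pad_b: one of four identical fixed brown leather pads, 66 x 66 mm, 5 mm thick, in a straight row 80 mm apart (centres) on a fixed pale wooden board, 96 x 460 x 16 mm. The letter says nothing of its place in the row. Origin: centre of its underside, z = 16 mm; its top is at z = 21 mm; the row runs along its y axis.
- pad_c: one of four identical fixed brown leather pads, 66 x 66 mm, 5 mm thick, in a straight row 80 mm apart (centres) on a fixed pale wooden board, 96 x 460 x 16 mm. The letter says nothing of its place in the row. Origin: centre of its underside, z = 16 mm; its top is at z = 21 mm; the row runs along its y axis.
- pad_d: one of four identical fixed brown leather pads, 66 x 66 mm, 5 mm thick, in a straight row 80 mm apart (centres) on a fixed pale wooden board, 96 x 460 x 16 mm. The letter says nothing of its place in the row. Origin: centre of its underside, z = 16 mm; its top is at z = 21 mm; the row runs along its y axis.
- knob: fixed round brass knob, 28 mm in diameter and 22 mm high, standing on the board at one end of the row of pads, in line with them, 80 mm from the centre of the nearest pad (the board's other end has a flat dark wooden strip, 70 x 14 x 12 mm, instead). Origin at the centre of its underside, z = 16 mm.
- dye_jar: bystander: loose amber glass jar with a black cap, 52 mm in diameter, 75 mm high, standing on the bench. Origin at the centre of its underside, z up.
Mind the look-alikes: they are no part of the job. What is shaped like the punch_56 but turquoise is not meant. Leave any pink look-alike of the punch_46 alone.

How it is judged:
By the outcome, as a careful person would: the job done as asked, in the order asked, and still so for the second after the job is handed in, with the robot touching nothing.
It also fails if it takes over 99 s, if anything falls off the work surface, if the arm or the gripper's body presses on something with over 40 N, if the wrist force passes 120 N, or if a joint passes its speed limit or range.

### The arm

A 6-joint arm with a two-finger parallel gripper is mounted at the origin on the work surface. World frame = base frame: x ahead of the robot, y to its left, z up, the work surface at z = 0. Lengths are in m, angles in degrees, forces in N, time in s.
With the tool pointing down it reaches from about 0.375 to 0.9 m from the base axis. Payload 3.1 kg.
Tool frame: the origin (TCP) lies midway between the tips of the shut fingers; the grasp point (between the pads) lies 19 mm behind it (bot.hold_point_z is the distance from the TCP to the grasp point, in m); z points along the fingers, y is the line along which they close (so a half turn about z gives the same grasp; the last joint's range is limited). The gripper opens to 87 mm and grips with 3 to 60 N. Pads are 19 mm wide; open, the fingers measure 117 mm over their backs; the gripper's body (75 mm by 190 mm) begins 51 mm behind the grasp point.
Start: joints at [-75.946, 30.224, 82.088, -0, 67.689, -10.227], TCP at [0.257, -0.57, 0.223] pointing down, gripper open.
Joint ranges: [-176.69, 176.69], [-43.24, 126.21], [12.49, 139.97], [-82, 262], [0, 151.66], [-163.58, 163.58]. Speed limits (degrees/s): [159.86, 159.86, 180, 180, 180, 180].

### API

Orientations are given as a 3x3 rotation matrix whose columns are the frame's x, y, z axes.
In Python, from rig import read_state, optics, order, bot gives the robot as it stands.
- The arm moves only by the tool drive_tool, never from a script. Its argument "steps" is a list of rows, each a list of 7 numbers: the finger opening in mm, from 0 to 87, then the shift along the tool's x, y, z normalised to -1 to 1, where 1 is 0.12 m, then the turn, a rotation vector about the tool's x, y, z normalised to -1 to 1, where 1 is 1.5 rad. In form: [[jaw, tx, ty, tz, ax, ay, az], ...]. A call has 1 to 8 rows; each row is the pose to reach, as a shift and turn from the pose commanded when the call began, along the tool's axes at that moment; what a row does not reach only later rows make up. A row lasts 1/10 s, in which the tool goes at most 50 mm and 8.59 degrees, less where a joint would pass 70% of its speed; a pose out of reach is approached as far as the arm can. A call with a number of a shift or a turn outside -1 to 1 is refused whole. A call with a gripper value outside its range is refused whole. The fingers move at their own pace and stop on an object; the grip force is fixed at half the most. Time passes only in rows, so rows that repeat a pose let the fingers close. It gives the time, the measured TCP pose, the force, the opening and the grip force at its end, in the units of the state.
- read_state(): the state, without advancing time (a new reading comes with each control period).
- optics.capture(name): name is "scene" or "top" or "wrist"; returns a dict with "color" (420x560x3 uint8, blue, green, red), "range_z" (420x560 float32, m along the optical axis (not along the pixel's ray), 0 where there is no reading), "fx", "fy", "cx", "cy" (pixels), "rvec" (rotation vector, rad) and "tvec" (3), from world to camera coordinates, as OpenCV has them. Camera axes: x right, y down, z forward; pixel columns grow to the right and rows downward; lengths in m; the calibration is good to about 2 mm. A picture is of the moment at which its call begins.
- order.hand_in(): hands the job in; it is judged then, once.
The state is a dict: "time_s": time; "joint_positions": joint angles; "qvel": joint speeds; "tau": joint torques, N m; "position": TCP position; "tcp_rot": TCP orientation; "force": force on the tool from outside, world axes, zero at the start; "moment": the same for the moment, N m; "opening": opening from 0.0 (shut) to 1.0 (fully open); "grasp_force": force on a finger pad.
Only numpy, scipy, OpenCV 4.12 (cv2) and the standard library are available. Lean on these libraries where they do the work, as an engineer would, in place of code of your own. Each camera call takes 0.05 s, during which the arm holds its last target. There are 200 camera calls.

## Working session

There is one attempt and no reset: what is moved stays moved. The work goes in short steps, Python scripts to look and compute and a tool call to move; the robot and the scene stay as the last step left them, time stands still between calls to the robot, and variables do not carry over. Pictures are saved under pics/ and viewed, at most 14 in all, crops included, and the job is handed in when it is done.

Besides the shell and the picture viewer there is one more tool, called after ">>>" by a JSON object that holds its "op" and its "data", one argument or row to a line. drive_tool: Moves the arm, as the interface text tells. Scaled input: -1 to 1 covers 0.12 m each way for a shift and 1.5 rad each way for a turn. Its arguments: {"type":"object","properties":{"steps":{"type":"array"}},"required":["steps"]}

```bash
ls; mkdir -p pics; python3 - <<'E'
from rig import read_state, optics, order, bot
import cv2,pickle
s=read_state(); print(s['time_s'],s['position'],s['tcp_rot'],s['opening'],bot.hold_point_z)
d={n:optics.capture(n) for n in("scene","top")}
pickle.dump(d,open('d0.pkl','wb'))
for n in d: cv2.imwrite(f'pics/{n}0.png',d[n]['color']); print(n,d[n]['fx'],d[n]['rvec'],d[n]['tvec'])
E
```

```text
pics
0.0 [ 0.25687837 -0.56898939  0.2215858 ] [[ 9.11536910e-01  4.11217965e-01 -4.96828135e-04]
 [ 4.11218075e-01 -9.11534665e-01  2.06127821e-03]
 [ 3.94758563e-04 -2.08323588e-03 -9.99997752e-01]] 1.0027036866956955 0.0187
scene 405.0044286045686 [ 2.04434793  0.67366697 -0.36031292] [-0.39786701 -0.11990447  1.0803515 ]
top 408.8301355891156 [ 2.18432285 -2.14347592  0.20328821] [-0.0098643   0.47983491  0.80124219]
```

View pics/scene0.png

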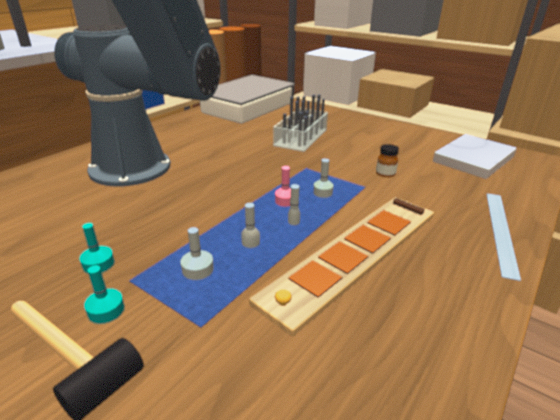

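View pics/top0.png

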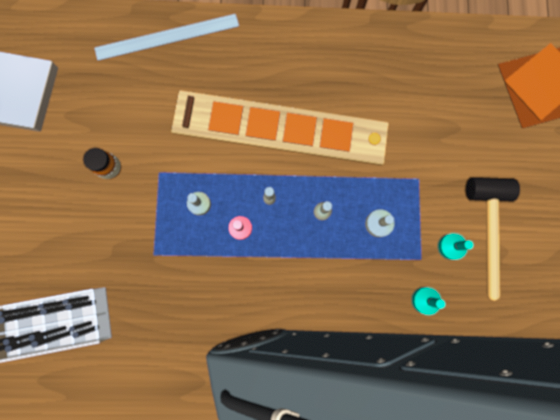

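The scene view shows grey punches at (197,255), (250,228), (294,205) and (324,178), with the pink decoy at (286,190). The top view shows the same punches at (380,222), (323,211), (269,195) and (198,203), with pink at (240,228). The pads run from (226,118) to (337,135), with the knob at (374,139), the strip at (188,112) and the jar at (100,160).

```bash
cat > h.py <<'E'
import numpy as np, cv2
def cam(c):
    R=cv2.Rodrigues(np.array(c['rvec'],float))[0]; t=np.array(c['tvec'],float).ravel()
    return R,-R.T@t
def ray(c,uv):
    R,o=cam(c); d=R.T@np.array([(uv[0]-c['cx'])/c['fx'],(uv[1]-c['cy'])/c['fy'],1.]); return o,d
def plane(c,uv,z):
    o,d=ray(c,uv); return (o+d*(z-o[2])/d[2])[:2]
def tri(c1,u1,c2,u2):
    o1,d1=ray(c1,u1); o2,d2=ray(c2,u2)
    s=np.linalg.lstsq(np.c_[d1,-d2],o2-o1,rcond=None)[0]
    a,b=o1+s[0]*d1,o2+s[1]*d2; return (a+b)/2,np.linalg.norm(a-b)
def cloud(c):
    R,o=cam(c); z=c['range_z']; v,u=np.indices(z.shape)
    P=np.dstack([(u-c['cx'])/c['fx']*z,(v-c['cy'])/c['fy']*z,z])@R+o
    P[z==0]=np.nan; return P
E
cat > m.py <<'E'
from h import *; import pickle
d=pickle.load(open('d0.pkl','rb'))
S,T=d['scene'],d['top']
cen={}
for n,c in d.items():
    hsv=cv2.cvtColor(c['color'],cv2.COLOR_BGR2HSV); P=cloud(c)
    m=cv2.inRange(hsv,(5,190,140),(14,255,255))
    roi=np.zeros_like(m); 
    if n=='top': roi[90:170,170:395]=1
    else: roi[190:330,250:440]=1
    cs=[k for k in cv2.findContours(m*roi,cv2.RETR_EXTERNAL,cv2.CHAIN_APPROX_NONE)[0] if cv2.contourArea(k)>200]
    L=[]
    for k in cs:
        q=cv2.approxPolyDP(cv2.convexHull(k),0.08*cv2.arcLength(k,True),True)[:,0].astype(float)
        if len(q)==4: # diagonals' crossing = projective centre
            h=lambda p:np.r_[p,1]
            x=np.cross(np.cross(h(q[0]),h(q[2])),np.cross(h(q[1]),h(q[3]))); uv=x[:2]/x[2]
        else: uv=k[:,0].mean(0); print('nq',len(q))
        L.append((*uv,*plane(c,uv,.021),P[int(uv[1]),int(uv[0]),2]))
    cen[n]=sorted(L,key=lambda a:a[3]); print(n,np.round(L,4).tolist())
    # things on the mat, by height off the cloud
    blue=cv2.inRange(hsv,(100,120,40),(130,255,255))
    hull=np.zeros_like(blue); k=max(cv2.findContours(blue,0,2)[0],key=cv2.contourArea); cv2.fillConvexPoly(hull,cv2.convexHull(k),255)
    o=cv2.morphologyEx(hull&~blue,cv2.MORPH_OPEN,np.ones((3,3)))
    N,lab,st,_=cv2.connectedComponentsWithStats(o)
    for i in range(1,N):
        if st[i,4]<60: continue
        p=P[lab==i]; p=p[~np.isnan(p[:,0])]; top=p[p[:,2]>np.nanmax(p[:,2])-.006]; hd=p[(p[:,2]>.008)&(p[:,2]<.03)]
        print(n,st[i].tolist(),c['color'][lab==i].mean(0).round(),'zmax',p[:,2].max().round(4),'top',np.median(top[:,:2],0).round(4),len(top))
        if len(hd): print('   head',((hd[:,:2].max(0)+hd[:,:2].min(0))/2).round(4),np.ptp(hd[:,:2],0).round(4))
for a,b in zip(cen['scene'],cen['top']): print('pad tri',[np.round(x,4) for x in tri(S,a[:2],T,b[:2])])
for n,c in d.items():
    m=cv2.inRange(cv2.cvtColor(c['color'],cv2.COLOR_BGR2HSV),(17,200,150),(26,255,255)); k=[x for x in cv2.findContours(m,0,2)[0] if cv2.contourArea(x)>40]
    print(n,'knob',[(x[:,0].mean(0).round(1),plane(c,x[:,0].mean(0),.03).round(4)) for x in k])
E
python3 m.py
python3 - <<'E'
import pickle,cv2
d=pickle.load(open('d0.pkl','rb'))
a=cv2.resize(d['top']['color'][165:265,150:430],None,fx=2.8,fy=2.8,interpolation=2)
b=cv2.resize(d['scene']['color'][150:290,140:380],None,fx=2.2,fy=2.2,interpolation=2)
b=cv2.copyMakeBorder(b,0,0,0,a.shape[1]-b.shape[1],0)
import numpy as np
cv2.imwrite('pics/z.png',np.vstack([a,b]))
E
```

```text
nq 2
scene [[342.2646, 258.1852, 0.6515, -0.0257, 0.0203], [367.32, 238.0, 0.6601, 0.0586, 0.0208], [388.1905, 222.0, 0.6696, 0.1359, 0.0211]]
scene [313, 174, 21, 24, 390] [145. 151. 142.] zmax 0.0563 top [0.4838 0.1819] 18
   head [0.4842 0.1855] [0.0432 0.0424]
scene [274, 181, 27, 45, 806] [130. 119. 151.] zmax 0.0915 top [0.5001 0.0405] 43
   head [0.463  0.0618] [0.0983 0.069 ]
scene [241, 204, 20, 45, 604] [125. 129. 129.] zmax 0.091 top [ 0.4771 -0.0725] 39
   head [ 0.4754 -0.072 ] [0.0315 0.0322]
scene [180, 238, 34, 43, 1010] [156. 159. 149.] zmax 0.0762 top [ 0.4577 -0.1917] 20
   head [ 0.4512 -0.1896] [0.054  0.0566]
top [[336.5748, 134.0976, 0.6383, -0.0973, 0.0189], [299.5, 129.0, 0.6473, -0.0174, 0.0224], [262.5, 123.0, 0.6582, 0.062, 0.0205], [225.1711, 118.2334, 0.6663, 0.1417, 0.0257]]
top [263, 187, 13, 18, 197] [152. 143. 131.] zmax 0.0924 top [0.4966 0.0437] 67
   head [0.4941 0.0442] [0.019  0.0249]
top [186, 191, 25, 25, 495] [173. 171. 152.] zmax 0.0934 top [0.4812 0.1891] 62
   head [0.4818 0.1897] [0.046  0.0446]
top [313, 201, 20, 20, 309] [155. 154. 143.] zmax 0.0928 top [ 0.4716 -0.068 ] 65
   head [ 0.473  -0.0673] [0.0383 0.0353]
top [365, 209, 30, 29, 691] [189. 179. 158.] zmax 0.0918 top [ 0.4474 -0.1865] 66
   head [ 0.4482 -0.187 ] [0.0544 0.0556]
top [228, 215, 25, 26, 512] [174. 144. 217.] zmax 0.0939 top [0.4318 0.1025] 62
   head [0.432  0.1029] [0.0447 0.043 ]
pad tri [array([ 0.65  , -0.08  ,  0.0514]), np.float64(0.0494)]
pad tri [array([ 0.659 , -0.0037,  0.0517]), np.float64(0.0489)]
pad tri [array([0.6688, 0.0717, 0.0494]), np.float64(0.0443)]
scene knob []
top knob []
```

View pics/z.png

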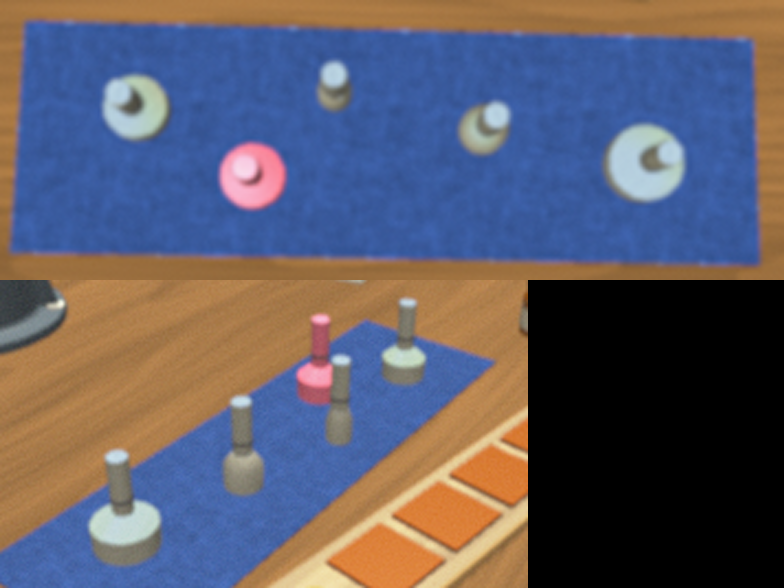

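The zoom confirms the order on the mat: 46 (cream, far left), then 26, 36 and 56 (far right), with pink left out. The top view is good to a few mm, so I'll move in and refine with the wrist camera.

>>> {"op": "drive_tool", "data": {
  "steps": [
    [60,0.3,-0.3,0,0,0,0],
    [60,0.7,-0.7,0,0,0,0],
    [60,1,-1,0,0,0,0],
    [60,1,-1,0,0,0,0]
  ]
}}

```text
time_s: 0.5
position: [0.3173, -0.4055, 0.2219]
tcp_rot: [[0.911, 0.413, -0.001], [0.413, -0.911, 0.005], [0.001, -0.005, -1.0]]
force: [-0.6, 0.3, -0.6]
opening: 0.736
grasp_force: 0.0
```

>>> {"op": "drive_tool", "data": {
  "steps": [
    [60,0.3,-0.3,0,0,0,0],
    [60,0.7,-0.7,0,0,0,0],
    [60,1,-1,0,0,0,0],
    [60,1,-1,0,0,0,0]
  ]
}}

```text
time_s: 0.9
position: [0.3771, -0.2483, 0.2223]
tcp_rot: [[0.91, 0.414, -0.001], [0.414, -0.91, 0.002], [-0.0, -0.003, -1.0]]
force: [-0.6, -0.3, -0.6]
opening: 0.688
grasp_force: 0.0
```

>>> {"op": "drive_tool", "data": {
  "steps": [
    [60,0.2,-0.2,0,0,0,-0.1],
    [60,0.5,-0.4,0,0,0,-0.2],
    [60,0.8,-0.7,0,0,0,-0.3],
    [60,1,-0.9,0,0,0,-0.4],
    [60,1,-0.9,0,0,0,-0.5],
    [60,1,-0.9,0,0,0,-0.6],
    [60,1,-0.9,0,0,0,-0.69],
    [60,1,-0.9,0,0,0,-0.69]
  ]
}}

```text
time_s: 1.7
position: [0.4425, -0.1047, 0.2225]
tcp_rot: [[0.112, 0.994, 0.0], [0.994, -0.112, -0.0], [-0.0, 0.0, -1.0]]
force: [-0.4, -0.4, 0.1]
opening: 0.685
grasp_force: 0.0
```

```bash
cat > go.py <<'E'
import sys,numpy as np
from rig import read_state
from scipy.spatial.transform import Rotation as Rn
def go(x,y,z,yaw=-6.8):
    s=read_state(); R=np.array(s['tcp_rot']); p=np.array(s['position'])
    a=np.radians(yaw); Y=np.array([np.cos(a),np.sin(a),0]); Z=np.array([0,0,-1.]); X=np.cross(Y,Z)
    sh=R.T@(np.array([x,y,z])-p)/.12; tu=Rn.from_matrix(R.T@np.c_[X,Y,Z]).as_rotvec()/1.5
    print('t',round(s['time_s'],2),'p',p.round(4),'F',np.round(s['force'],1),'open',round(s['opening']*87,1),'grip',round(s['grasp_force'],1))
    print('shift',sh.round(3),'turn',tu.round(3))
if __name__=='__main__': go(*map(float,sys.argv[1:]))
E
python3 go.py 0.472 -0.068 0.22; python3 - <<'E'
from rig import *; import cv2,pickle
c=optics.capture('wrist'); pickle.dump(c,open('w0.pkl','wb')); cv2.imwrite('pics/w0.png',c['color'])
E
```

```text
t 1.7 p [ 0.4425 -0.1047  0.2225] F [-0.4 -0.4  0.1] open 59.6 grip 0.0
shift [0.331 0.21  0.021] turn [0.    0.    0.004]
```

View pics/w0.png

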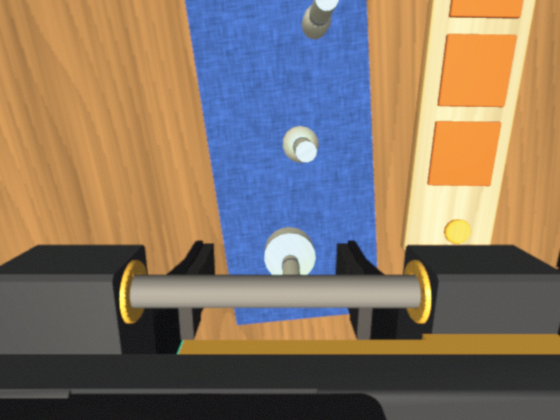

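The wrist view shows the 56 at (290,250), 36 at (300,145), 26 at (320,15), the pads at (470,155) and (480,70), and the knob at (458,232). I'll shift so the pads and punches are both in view and take a second one.

>>> {"op": "drive_tool", "data": {
  "steps": [
    [60,0.3,0.2,0,0,0,0],
    [60,0.7,0.5,0,0,0,0],
    [60,0.7,0.8,0,0,0,0],
    [60,0.7,0.8,0,0,0,0],
    [60,0.7,0.8,0,0,0,0]
  ]
}}

```text
time_s: 2.25
position: [0.5471, -0.0317, 0.222]
tcp_rot: [[0.113, 0.994, -0.001], [0.994, -0.113, -0.0], [-0.0, -0.001, -1.0]]
force: [-0.4, 0.4, -0.6]
opening: 0.688
grasp_force: 0.0
```

```bash
cat > mw.py <<'E'
from h import *; import pickle,sys
def pads(c):
    hsv=cv2.cvtColor(c['color'],cv2.COLOR_BGR2HSV); L=[]
    m=cv2.inRange(hsv,(5,190,140),(14,255,255)); m=cv2.morphologyEx(m,cv2.MORPH_OPEN,np.ones((3,3)))
    for k in cv2.findContours(m,0,1)[0]:
        x,y,w,h=cv2.boundingRect(k)
        if cv2.contourArea(k)<300 or x<2 or y<2 or x+w>557 or y+h>417: continue
        H=cv2.convexHull(k); 
        for e in np.arange(.02,.15,.01):
            q=cv2.approxPolyDP(H,e*cv2.arcLength(H,True),True)[:,0].astype(float)
            if len(q)==4: break
        if len(q)!=4: continue
        f=lambda p:np.r_[p,1]; X=np.cross(np.cross(f(q[0]),f(q[2])),np.cross(f(q[1]),f(q[3])))
        L.append(np.r_[X[:2]/X[2],plane(c,X[:2]/X[2],.021),cv2.contourArea(k)])
    return sorted(L,key=lambda a:a[3])
if __name__=='__main__':
    d=pickle.load(open('d0.pkl','rb')); V={'scene':d['scene'],'top':d['top']}
    for f in sys.argv[1:]: V[f]=pickle.load(open(f+'.pkl','rb'))
    for n,c in V.items():
        print(n); 
        for p in pads(c): print('   pad',p.round(4).tolist())
        if n in('top','scene'): continue
        P=cloud(c); hsv=cv2.cvtColor(c['color'],cv2.COLOR_BGR2HSV)
        pd=cv2.inRange(hsv,(5,190,140),(14,255,255))>0; pp=P[pd&(abs(P[...,2]-.021)<.01)]; print('  padz',np.median(pp[:,2]).round(4))
        m=((P[...,2]>.075)&(P[...,2]<.1)&(P[...,0]<.56)&(P[...,0]>.38)&(abs(P[...,1])<.25)).astype(np.uint8)
        N,lab,st,ce=cv2.connectedComponentsWithStats(m)
        for i in range(1,N):
            if st[i,4]<25: continue
            p=P[lab==i]; zm=np.percentile(p[:,2],90); t=p[p[:,2]>zm-.004]
            print('  top',st[i].tolist(),'z',zm.round(4),((t.max(0)+t.min(0))/2)[:2].round(4),np.ptp(t,0)[:2].round(4))
E
python3 - <<'E'
from rig import *; import cv2,pickle
c=optics.capture('wrist'); pickle.dump(c,open('w1.pkl','wb')); cv2.imwrite('pics/w1.png',c['color'])
E
python3 go.py 0.448 -0.187 0.22; python3 mw.py w0 w1
```

```text
t 2.3 p [ 0.546  -0.0318  0.2219] F [-0.7  0.2 -0.2] open 60.0 grip 0.0
shift [-1.378 -0.664  0.018] turn [-0.001 -0.     0.003]
scene
   pad [386.5964, 221.8665, 0.6667, 0.1344, 371.5]
top
   pad [336.0, 134.5, 0.6374, -0.0961, 712.0]
   pad [299.3201, 128.7653, 0.6478, -0.0171, 714.5]
   pad [262.5, 123.0, 0.6582, 0.062, 719.0]
   pad [225.7537, 117.8199, 0.6673, 0.1405, 721.5]
w0
  padz 0.0211
  top [313, 0, 25, 16, 303] z 0.0897 [0.4979 0.0396] [0.0164 0.0085]
  top [294, 140, 22, 22, 377] z 0.0899 [ 0.4723 -0.0677] [0.0168 0.017 ]
  top [284, 269, 15, 5, 49] z 0.0819 [ 0.4507 -0.1804] [0.0112 0.0034]
w1
   pad [370.8559, 247.7054, 0.644, -0.1155, 954.0]
  padz 0.0212
  top [98, 34, 30, 27, 605] z 0.0898 [0.4337 0.1025] [0.0179 0.0176]
  top [194, 103, 24, 23, 435] z 0.09 [0.4984 0.0441] [0.0174 0.0173]
  top [187, 232, 22, 19, 175] z 0.0896 [ 0.4726 -0.0646] [0.0163 0.0121]
```

View pics/w1.png

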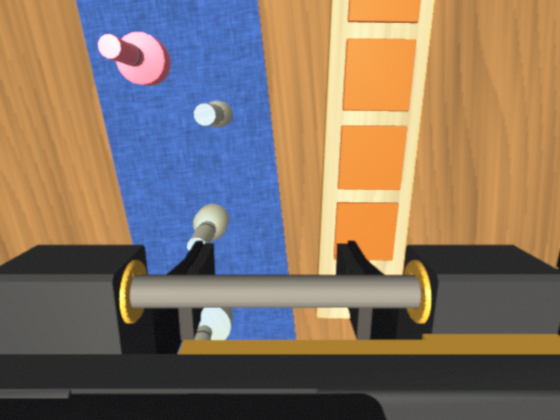

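Second wrist view: the 26 is at (205,113), 36 at (205,225), pink at (125,50), and the pads at (365,230), (372,157) and (380,75). Heights agree with the text (tops at 0.090, pads at 0.021). The pads look lighter here, so I'll widen the hue range.

```bash
sed -i 's/(5,190,140),(14,255,255)/(4,190,140),(18,255,255)/' mw.py; python3 mw.py w0 w1 | grep -v top\ ; python3 - <<'E'
import pickle,cv2
for n in('w0','w1'):
    c=pickle.load(open(n+'.pkl','rb')); h=cv2.cvtColor(c['color'],cv2.COLOR_BGR2HSV)
    print(h[155,465] if n=='w0' else h[157,372])
E
python3 - <<'E'
from mw import *
d=pickle.load(open('d0.pkl','rb'));a,b=[pickle.load(open(n+'.pkl','rb')) for n in('w0','w1')]
A,B,T=pads(a),pads(b),pads(d['top'])
for p in T:
  for n,c,L in(('w0',a,A),('w1',b,B)):
    for q in L:
      if abs(q[3]-p[3])<.02: print(n,[np.round(x,4) for x in tri(c,q[:2],d['top'],p[:2])])
for q in A:
  for r in B:
    if abs(q[3]-r[3])<.02: print('w0w1',[np.round(x,4) for x in tri(a,q[:2],b,r[:2])])
E
```

```text
scene
   pad [386.5964, 221.8665, 0.6667, 0.1344, 371.5]
top
   pad [336.0, 134.5, 0.6374, -0.0961, 712.0]
   pad [299.3201, 128.7653, 0.6478, -0.0171, 714.5]
   pad [262.5, 123.0, 0.6582, 0.062, 719.0]
   pad [225.7537, 117.8199, 0.6673, 0.1405, 721.5]
w0
  padz 0.0211
w1
   pad [371.2106, 246.9534, 0.6444, -0.1147, 1220.5]
  padz 0.0212
[ 15 192 246]
[ 14 185 246]
w1 [array([ 0.6261, -0.0902,  0.0725]), np.float64(0.0117)]
```

```bash
sed -i 's/(4,190,140),(18,255,255)/(4,165,140),(17,255,255)/' mw.py; python3 mw.py w0 w1 | grep -v top\ ; python3 - <<'E'
from mw import *
d=pickle.load(open('d0.pkl','rb'));a,b=[pickle.load(open(n+'.pkl','rb')) for n in('w0','w1')]
A,B,T=pads(a),pads(b),pads(d['top'])
for p in T:
  for n,c,L in(('w0',a,A),('w1',b,B)):
    for q in L:
      if abs(q[3]-p[3])<.02: print(n,[np.round(x,4) for x in tri(c,q[:2],d['top'],p[:2])])
for q in A:
  for r in B:
    if abs(q[3]-r[3])<.02: print('w0w1',[np.round(x,4) for x in tri(a,q[:2],b,r[:2])])
E
```

```text
scene
   pad [314.7612, 277.5149, 0.6395, -0.0997, 884.5]
   pad [342.4424, 256.462, 0.6493, -0.0211, 710.0]
   pad [366.8786, 237.9942, 0.6594, 0.0581, 574.0]
   pad [389.2669, 221.5211, 0.6706, 0.1389, 465.5]
top
   pad [336.1824, 134.7356, 0.6369, -0.0965, 771.5]
   pad [299.7356, 128.8176, 0.6477, -0.0179, 781.5]
   pad [262.1824, 123.7356, 0.6566, 0.0626, 785.5]
   pad [225.3261, 117.2656, 0.6685, 0.1415, 784.5]
w0
   pad [462.9194, 153.4906, 0.6376, -0.0959, 3855.0]
   pad [476.1192, 70.7881, 0.6481, -0.0172, 4641.5]
  padz 0.0211
w1
   pad [360.6104, 226.8902, 0.634, -0.0902, 2800.5]
   pad [371.4509, 157.4992, 0.6487, -0.0166, 3807.0]
   pad [377.7077, 74.7588, 0.658, 0.0626, 4542.5]
  padz 0.0211
w0 [array([ 0.6356, -0.0955,  0.0249]), np.float64(0.0007)]
w1 [array([ 0.6398, -0.0976,  0.0047]), np.float64(0.0053)]
w0 [array([ 0.6464, -0.0175,  0.0243]), np.float64(0.0005)]
w1 [array([ 0.6521, -0.0187,  0.008 ]), np.float64(0.0002)]
w1 [array([0.6627, 0.0634, 0.0041]), np.float64(0.0005)]
w0w1 [array([ 0.6359, -0.0934,  0.0201]), np.float64(0.0062)]
w0w1 [array([ 0.6494, -0.017 ,  0.0185]), np.float64(0.0001)]
```

```bash
python3 go.py 0.498 0.0438 0.046
```

```text
t 2.3 p [ 0.546  -0.0318  0.2219] F [-0.7  0.2 -0.2] open 60.0 grip 0.0
shift [ 0.581 -0.465  1.467] turn [-0.001 -0.     0.003]
```

>>> {"op": "drive_tool", "data": {
  "steps": [
    [60,0.3,-0.25,0.2,0,0,0],
    [60,0.58,-0.465,0.4,0,0,0],
    [60,0.58,-0.465,0.7,0,0,0],
    [60,0.58,-0.465,0.7,0,0,0],
    [60,0.58,-0.465,0.7,0,0,0]
  ]
}}

```text
time_s: 2.8
position: [0.4988, 0.043, 0.1389]
tcp_rot: [[0.113, 0.994, -0.001], [0.994, -0.113, -0.0], [-0.0, -0.001, -1.0]]
force: [0.6, -0.0, 0.6]
opening: 0.689
grasp_force: 0.0
```

```bash
python3 go.py 0.498 0.0438 0.046;  python3 - <<'E'
from rig import *; import cv2,pickle
c=optics.capture('wrist'); pickle.dump(c,open('w2.pkl','wb')); cv2.imwrite('pics/w2.png',c['color'])
E
python3 mw.py w2
```

```text
t 2.8 p [0.4988 0.043  0.1389] F [ 0.6 -0.   0.6] open 60.0 grip 0.0
shift [ 0.006 -0.007  0.774] turn [-0.001  0.     0.003]
scene
   pad [314.7612, 277.5149, 0.6395, -0.0997, 884.5]
   pad [342.4424, 256.462, 0.6493, -0.0211, 710.0]
   pad [366.8786, 237.9942, 0.6594, 0.0581, 574.0]
   pad [389.2669, 221.5211, 0.6706, 0.1389, 465.5]
top
   pad [336.1824, 134.7356, 0.6369, -0.0965, 771.5]
   pad [299.7356, 128.8176, 0.6477, -0.0179, 781.5]
   pad [262.1824, 123.7356, 0.6566, 0.0626, 785.5]
   pad [225.3261, 117.2656, 0.6685, 0.1415, 784.5]
w2
   pad [460.7004, 229.2461, 0.6507, 0.0028, 2267.5]
   pad [471.488, 157.2091, 0.6577, 0.0623, 6586.5]
  padz 0.0211
  top [140, 131, 36, 30, 850] z 0.0898 [0.4343 0.1027] [0.0175 0.0173]
  top [260, 208, 28, 33, 708] z 0.0899 [0.4983 0.0442] [0.0173 0.0178]
```

>>> {"op": "drive_tool", "data": {
  "steps": [
    [60,0.006,-0.004,0.3,0,0,0],
    [60,0.006,-0.004,0.6,0,0,0],
    [60,0.006,-0.004,0.77,0,0,0],
    [60,0.006,-0.004,0.77,0,0,0]
  ]
}}

```text
time_s: 3.25
position: [0.499, 0.0435, 0.0455]
tcp_rot: [[0.114, 0.994, -0.001], [0.994, -0.114, 0.0], [-0.0, -0.001, -1.0]]
force: [0.1, 0.5, 0.7]
opening: 0.689
grasp_force: 0.0
```

>>> {"op": "drive_tool", "data": {
  "steps": [
    [0,0,0,0,0,0,0],
    [0,0,0,0,0,0,0],
    [0,0,0,0,0,0,0],
    [0,0,0,0,0,0,0],
    [0,0,0,0,0,0,0],
    [0,0,0,0,0,0,0],
    [0,0,0,0,0,0,0],
    [0,0,0,0,0,0,0]
  ]
}}

```text
time_s: 4.05
position: [0.4988, 0.0445, 0.0463]
tcp_rot: [[0.112, 0.994, 0.0], [0.994, -0.112, 0.0], [0.0, 0.0, -1.0]]
force: [0.1, 0.9, 3.4]
opening: 0.199
grasp_force: 30.0
```

>>> {"op": "drive_tool", "data": {
  "steps": [
    [0,0,0,-0.3,0,0,0],
    [0,0,0,-0.6,0,0,0],
    [0,0,0,-0.9,0,0,0],
    [0,0,0,-1,0,0,0],
    [0,0,0,-1,0,0,0]
  ]
}}

```text
time_s: 4.55
position: [0.5001, 0.0444, 0.168]
tcp_rot: [[0.112, 0.994, 0.005], [0.994, -0.112, -0.001], [-0.0, 0.005, -1.0]]
force: [-0.2, 0.7, -1.6]
opening: 0.195
grasp_force: 30.0
```

```bash
python3 go.py 0.6375 -0.0962 0.0655
```

```text
t 4.55 p [0.5001 0.0444 0.168 ] F [-0.2  0.7 -1.6] open 17.0 grip 30.0
shift [-1.037  1.265  0.86 ] turn [0.003 0.    0.005]
```

>>> {"op": "drive_tool", "data": {
  "steps": [
    [0,-0.2,0.2,0,0,0,0],
    [0,-0.4,0.4,0,0,0,0],
    [0,-0.6,0.6,0,0,0,0],
    [0,-0.8,0.8,0,0,0,0],
    [0,-1,1,0,0,0,0],
    [0,-1,1,0,0,0,0],
    [0,-1,1,0,0,0,0]
  ]
}}

```text
time_s: 5.25
position: [0.6035, -0.0884, 0.1639]
tcp_rot: [[0.113, 0.994, -0.004], [0.994, -0.113, 0.002], [0.001, -0.004, -1.0]]
force: [-0.3, 0.3, -2.3]
opening: 0.199
grasp_force: 30.0
```

>>> {"op": "drive_tool", "data": {
  "steps": [
    [0,-0.04,0.15,0,0,0,0],
    [0,-0.04,0.26,0,0,0,0],
    [0,-0.04,0.26,0.2,0,0,0],
    [0,-0.04,0.26,0.4,0,0,0],
    [0,-0.04,0.26,0.6,0,0,0],
    [0,-0.04,0.26,0.7,0,0,0],
    [0,-0.04,0.26,0.7,0,0,0]
  ]
}}

```text
time_s: 5.95
position: [0.6324, -0.0948, 0.0795]
tcp_rot: [[0.111, 0.994, -0.006], [0.994, -0.111, 0.002], [0.002, -0.007, -1.0]]
force: [0.0, 0.1, -1.4]
opening: 0.192
grasp_force: 30.0
```

```bash
python3 go.py 0.6375 -0.0962 0.0655
```

```text
t 5.95 p [ 0.6324 -0.0948  0.0795] F [ 0.   0.1 -1.4] open 16.7 grip 30.0
shift [-0.007  0.044  0.116] turn [-0.004 -0.001  0.005]
```

>>> {"op": "drive_tool", "data": {
  "steps": [
    [0,-0.007,0.04,0,0,0,0],
    [0,-0.007,0.04,0.04,0,0,0],
    [0,-0.007,0.04,0.08,0,0,0],
    [0,-0.007,0.04,0.08,0,0,0],
    [0,-0.007,0.04,0.08,0,0,0]
  ]
}}

```text
time_s: 6.45
position: [0.6397, -0.0978, 0.0727]
tcp_rot: [[0.112, 0.994, -0.0], [0.994, -0.112, 0.0], [0.0, -0.0, -1.0]]
force: [-1.1, -0.0, -1.3]
opening: 0.196
grasp_force: 30.0
```

```bash
python3 go.py 0.6375 -0.0962 0.065; python3 - <<'E'
from rig import *; import cv2,pickle
for i in range(3): print(read_state()['position'].round(4) if hasattr(read_state()['position'],'round') else read_state()['position']); w=optics.capture('wrist')
t=optics.capture('scene'); pickle.dump((w,t),open('p26.pkl','wb'))
a=cv2.resize(t['color'][180:320,230:400],None,fx=3,fy=3); b=w['color']
b=b[:,100:]; a=a[:420,:]
cv2.imwrite('pics/p26.png',cv2.resize(cv2.hconcat([a,b[:a.shape[0]]]),None,fx=.8,fy=.8))
E
```

```text
t 6.45 p [ 0.6397 -0.0978  0.0727] F [-1.1 -0.  -1.3] open 17.1 grip 30.0
shift [ 0.011 -0.019  0.064] turn [-0.    -0.     0.004]
[ 0.6397 -0.0978  0.0727]
[ 0.6398 -0.0978  0.0728]
[ 0.6399 -0.0979  0.0728]
```

View pics/p26.png

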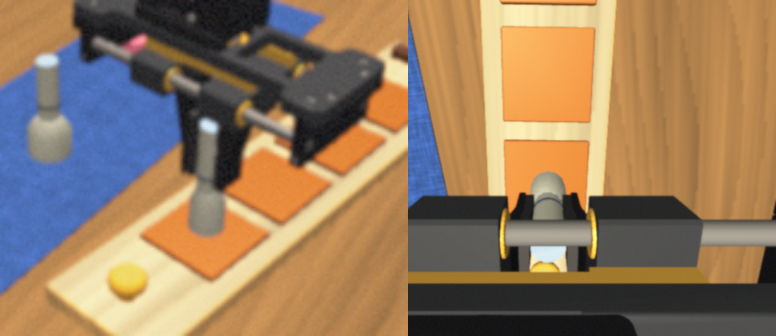

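Left crop: the 26 hangs upright over the pad by the knob (foot near (205,225)). Right crop: it is held centrally between the fingers. I'll correct by a couple of mm and lower it.

>>> {"op": "drive_tool", "data": {
  "steps": [
    [0,0.011,-0.019,0,0,0,0],
    [0,0.011,-0.019,0.02,0,0,0],
    [0,0.011,-0.019,0.04,0,0,0],
    [0,0.011,-0.019,0.055,0,0,0],
    [0,0.011,-0.019,0.06,0,0,0],
    [0,0.011,-0.019,0.06,0,0,0],
    [0,0.011,-0.019,0.06,0,0,0]
  ]
}}

```text
time_s: 7.35
position: [0.6377, -0.0963, 0.0653]
tcp_rot: [[0.112, 0.994, 0.0], [0.994, -0.112, 0.0], [0.0, 0.0, -1.0]]
force: [0.9, 0.6, -1.1]
opening: 0.201
grasp_force: 30.0
```

```bash
python3 go.py 0.6375 -0.0962 0.0645
```

```text
t 7.35 p [ 0.6377 -0.0963  0.0653] F [ 0.9  0.6 -1.1] open 17.5 grip 30.0
shift [ 0.    -0.002  0.007] turn [ 0.    -0.     0.004]
```

>>> {"op": "drive_tool", "data": {
  "steps": [
    [0,0,0,0.004,0,0,0],
    [0,0,0,0.008,0,0,0],
    [0,0,0,0.008,0,0,0],
    [0,0,0,0.008,0,0,0]
  ]
}}

```text
time_s: 7.75
position: [0.6377, -0.0962, 0.0645]
tcp_rot: [[0.112, 0.994, 0.0], [0.994, -0.112, -0.0], [-0.0, 0.0, -1.0]]
force: [0.5, -0.5, -1.2]
opening: 0.2
grasp_force: 30.0
```

>>> {"op": "drive_tool", "data": {
  "steps": [
    [0,0,0,0.004,0,0,0],
    [0,0,0,0.008,0,0,0],
    [0,0,0,0.008,0,0,0],
    [0,0,0,0.008,0,0,0]
  ]
}}

```text
time_s: 8.15
position: [0.6377, -0.0963, 0.0643]
tcp_rot: [[0.112, 0.994, 0.0], [0.994, -0.112, -0.0], [-0.0, 0.0, -1.0]]
force: [-1.5, 0.6, 5.2]
opening: 0.203
grasp_force: 30.0
```

Contact (+5 N). Release, wait, then rise.

>>> {"op": "drive_tool", "data": {
  "steps": [
    [50,0,0,0,0,0,0],
    [50,0,0,0,0,0,0],
    [50,0,0,0,0,0,0],
    [50,0,0,0,0,0,0],
    [50,0,0,0,0,0,0]
  ]
}}

```text
time_s: 8.65
position: [0.6376, -0.0962, 0.0632]
tcp_rot: [[0.112, 0.994, -0.0], [0.994, -0.112, 0.0], [0.0, -0.0, -1.0]]
force: [-0.6, -0.4, 0.5]
opening: 0.533
grasp_force: 0.0
```

>>> {"op": "drive_tool", "data": {
  "steps": [
    [50,0,0,-0.2,0,0,0],
    [50,0,0,-0.5,0,0,0],
    [50,0,0,-0.8,0,0,0],
    [50,0,0,-0.8,0,0,0],
    [50,0,0,-0.8,0,0,0]
  ]
}}

```text
time_s: 9.15
position: [0.6381, -0.0964, 0.1605]
tcp_rot: [[0.112, 0.994, 0.002], [0.994, -0.112, -0.001], [-0.001, 0.002, -1.0]]
force: [0.1, -0.5, -0.7]
opening: 0.57
grasp_force: 0.0
```

```bash
python3 go.py 0.4722 -0.0673 0.046
```

```text
t 9.15 p [ 0.6381 -0.0964  0.1605] F [ 0.1 -0.5 -0.7] open 49.6 grip 0.0
shift [ 0.087 -1.403  0.951] turn [0.001 0.    0.005]
```

>>> {"op": "drive_tool", "data": {
  "steps": [
    [50,0.02,-0.3,0,0,0,0],
    [50,0.05,-0.7,0,0,0,0],
    [50,0.087,-1,0,0,0,0],
    [50,0.087,-1,0,0,0,0]
  ]
}}

```text
time_s: 9.55
position: [0.5112, -0.0694, 0.157]
tcp_rot: [[0.112, 0.994, -0.013], [0.994, -0.111, 0.005], [0.003, -0.013, -1.0]]
force: [-0.3, 0.2, -0.7]
opening: 0.578
grasp_force: 0.0
```

>>> {"op": "drive_tool", "data": {
  "steps": [
    [50,0,-0.3,0,0,0,0],
    [50,0,-0.4,0.15,0,0,0],
    [50,0,-0.4,0.15,0,0,0],
    [50,0,-0.4,0.15,0,0,0]
  ]
}}

```text
time_s: 9.95
position: [0.4727, -0.0674, 0.1409]
tcp_rot: [[0.112, 0.994, -0.0], [0.994, -0.112, 0.0], [0.0, -0.0, -1.0]]
force: [-0.1, 1.1, 0.1]
opening: 0.577
grasp_force: 0.0
```

```bash
cat > lk.py <<'E'
import sys,os,pickle
from rig import *
c=optics.capture('wrist'); pickle.dump(c,open(sys.argv[1]+'.pkl','wb'))
os.system(f"python3 mw.py {sys.argv[1]} | sed -n '/^{sys.argv[1]}/,$p'")
E
python3 lk.py w3; python3 go.py 0.4722 -0.0673 0.046
```

```text
w3
   pad [474.7531, 212.2107, 0.637, -0.0945, 3693.0]
   pad [492.6096, 113.771, 0.6478, -0.0163, 7139.5]
  padz 0.0211
  top [261, 210, 28, 32, 698] z 0.0898 [ 0.4729 -0.0674] [0.0175 0.0173]
t 10.0 p [ 0.4736 -0.0677  0.1414] F [ 0.7 -0.1  0.3] open 49.9 grip 0.0
shift [ 0.002 -0.013  0.795] turn [0.001 0.    0.004]
```

Centred over the 36. Down and grip.

>>> {"op": "drive_tool", "data": {
  "steps": [
    [50,0,-0.01,0.3,0,0,0],
    [50,0,-0.01,0.6,0,0,0],
    [50,0,-0.01,0.79,0,0,0],
    [50,0,-0.01,0.79,0,0,0],
    [50,0,-0.01,0.79,0,0,0]
  ]
}}

```text
time_s: 10.5
position: [0.472, -0.0673, 0.0467]
tcp_rot: [[0.112, 0.994, 0.001], [0.994, -0.112, -0.0], [-0.0, 0.001, -1.0]]
force: [-0.6, -0.8, 0.6]
opening: 0.575
grasp_force: 0.0
```

>>> {"op": "drive_tool", "data": {
  "steps": [
    [0,0,0,0,0,0,0],
    [0,0,0,0,0,0,0],
    [0,0,0,0,0,0,0],
    [0,0,0,0,0,0,0],
    [0,0,0,0,0,0,0],
    [0,0,0,0,0,0,0],
    [0,0,0,0,0,0,0]
  ]
}}

```text
time_s: 11.2
position: [0.471, -0.067, 0.0469]
tcp_rot: [[0.112, 0.994, 0.001], [0.994, -0.112, -0.0], [-0.0, 0.001, -1.0]]
force: [0.6, -0.0, 3.0]
opening: 0.197
grasp_force: 30.0
```

>>> {"op": "drive_tool", "data": {
  "steps": [
    [0,0,0,-0.3,0,0,0],
    [0,0,0,-0.6,0,0,0],
    [0,0,0,-0.9,0,0,0],
    [0,0,0,-1,0,0,0],
    [0,0,0,-1,0,0,0],
    [0,0,0,-1,0,0,0]
  ]
}}

```text
time_s: 11.8
position: [0.4699, -0.0667, 0.1661]
tcp_rot: [[0.112, 0.994, -0.001], [0.994, -0.112, 0.001], [0.0, -0.001, -1.0]]
force: [-0.0, 1.3, -2.0]
opening: 0.197
grasp_force: 30.0
```

```bash
python3 go.py 0.6480 -0.0170 0.074
```

```text
t 11.8 p [ 0.4699 -0.0667  0.1661] F [-0.   1.3 -2. ] open 17.2 grip 30.0
shift [0.577 1.43  0.765] turn [-0.001 -0.     0.004]
```

>>> {"op": "drive_tool", "data": {
  "steps": [
    [0,0.1,0.2,0,0,0,0],
    [0,0.2,0.4,0,0,0,0],
    [0,0.3,0.6,0,0,0,0],
    [0,0.4,0.8,0,0,0,0],
    [0,0.58,1,0,0,0,0],
    [0,0.58,1,0,0,0,0],
    [0,0.58,1,0,0,0,0]
  ]
}}

```text
time_s: 12.5
position: [0.5963, -0.0106, 0.1642]
tcp_rot: [[0.111, 0.994, -0.005], [0.994, -0.111, 0.001], [0.0, -0.005, -1.0]]
force: [-0.8, 0.1, -2.3]
opening: 0.196
grasp_force: 30.0
```

>>> {"op": "drive_tool", "data": {
  "steps": [
    [0,0,0.2,0,0,0,0],
    [0,0,0.43,0,0,0,0],
    [0,0,0.43,0.2,0,0,0],
    [0,0,0.43,0.4,0,0,0],
    [0,0,0.43,0.6,0,0,0],
    [0,0,0.43,0.76,0,0,0],
    [0,0,0.43,0.76,0,0,0],
    [0,0,0.43,0.76,0,0,0]
  ]
}}

```text
time_s: 13.3
position: [0.6476, -0.0174, 0.0746]
tcp_rot: [[0.113, 0.994, -0.003], [0.994, -0.113, 0.0], [0.0, -0.003, -1.0]]
force: [-0.7, -0.1, -1.5]
opening: 0.198
grasp_force: 30.0
```

```bash
python3 lk.py w4;python3 go.py 0.6480 -0.0170 0.0645
```

```text
w4
   pad [275.7313, 222.5821, 0.6488, -0.0141, 5027.5]
   pad [302.2858, 72.3217, 0.674, 0.0739, 9089.5]
  padz 0.0211
t 13.35 p [ 0.6487 -0.0174  0.0757] F [ 0.9  0.2 -1.3] open 16.9 grip 30.0
shift [ 0.003 -0.006  0.093] turn [-0.     0.     0.004]
```

>>> {"op": "drive_tool", "data": {
  "steps": [
    [0,0.003,-0.006,0.03,0,0,0],
    [0,0.003,-0.006,0.06,0,0,0],
    [0,0.003,-0.006,0.08,0,0,0],
    [0,0.003,-0.006,0.085,0,0,0],
    [0,0.003,-0.006,0.09,0,0,0],
    [0,0.003,-0.006,0.095,0,0,0],
    [0,0.003,-0.006,0.095,0,0,0]
  ]
}}

```text
time_s: 14.05
position: [0.6483, -0.0164, 0.0649]
tcp_rot: [[0.112, 0.994, 0.0], [0.994, -0.112, -0.0], [-0.0, 0.0, -1.0]]
force: [-1.6, -0.8, 5.1]
opening: 0.198
grasp_force: 30.0
```

>>> {"op": "drive_tool", "data": {
  "steps": [
    [50,0,0,0,0,0,0],
    [50,0,0,0,0,0,0],
    [50,0,0,0,0,0,0],
    [50,0,0,0,0,0,0],
    [50,0,0,0,0,0,0]
  ]
}}

```text
time_s: 14.55
position: [0.6484, -0.0166, 0.0638]
tcp_rot: [[0.112, 0.994, -0.0], [0.994, -0.112, -0.0], [-0.0, -0.0, -1.0]]
force: [0.5, 0.1, -0.4]
opening: 0.541
grasp_force: 0.0
```

>>> {"op": "drive_tool", "data": {
  "steps": [
    [50,0,0,-0.2,0,0,0],
    [50,0,0,-0.5,0,0,0],
    [50,0,0,-0.8,0,0,0],
    [50,0,0,-0.8,0,0,0],
    [50,0,0,-0.8,0,0,0]
  ]
}}

```text
time_s: 15.05
position: [0.6488, -0.0166, 0.1611]
tcp_rot: [[0.112, 0.994, 0.002], [0.994, -0.112, -0.0], [-0.0, 0.002, -1.0]]
force: [0.0, -0.6, -0.8]
opening: 0.575
grasp_force: 0.0
```

```bash
python3 go.py 0.4812 0.1890 0.14
```

```text
t 15.05 p [ 0.6488 -0.0166  0.1611] F [ 0.  -0.6 -0.8] open 50.1 grip 0.0
shift [ 1.547 -1.58   0.172] turn [0.001 0.    0.005]
```

>>> {"op": "drive_tool", "data": {
  "steps": [
    [50,0.3,-0.3,0,0,0,0],
    [50,0.6,-0.6,0,0,0,0],
    [50,1,-1,0,0,0,0],
    [50,1,-1,0,0,0,0],
    [50,1,-1,0,0,0,0]
  ]
}}

```text
time_s: 15.55
position: [0.539, 0.1183, 0.1587]
tcp_rot: [[0.108, 0.994, -0.005], [0.994, -0.108, 0.0], [-0.0, -0.005, -1.0]]
force: [0.7, -0.2, 0.1]
opening: 0.576
grasp_force: 0.0
```

>>> {"op": "drive_tool", "data": {
  "steps": [
    [50,0.3,-0.3,0,0,0,0],
    [50,0.55,-0.58,0.17,0,0,0],
    [50,0.55,-0.58,0.17,0,0,0],
    [50,0.55,-0.58,0.17,0,0,0],
    [50,0.55,-0.58,0.17,0,0,0]
  ]
}}

```text
time_s: 16.05
position: [0.4829, 0.1887, 0.1396]
tcp_rot: [[0.113, 0.994, 0.002], [0.994, -0.113, -0.0], [0.0, 0.002, -1.0]]
force: [1.1, 0.4, 0.2]
opening: 0.574
grasp_force: 0.0
```

```bash
python3 lk.py w5; python3 go.py 0.4812 0.189 0.0465
```

```text
w5
   pad [493.6675, 224.0538, 0.663, 0.1495, 4298.5]
  padz 0.0212
  top [260, 208, 28, 32, 699] z 0.0899 [0.4828 0.1905] [0.0173 0.0173]
  top [209, 329, 24, 11, 190] z 0.0853 [0.4347 0.1099] [0.0136 0.0057]
t 16.1 p [0.483  0.1885 0.1398] F [-0.3 -0.2 -0.2] open 49.8 grip 0.0
shift [ 0.002 -0.017  0.777] turn [ 0.002 -0.     0.003]
```

>>> {"op": "drive_tool", "data": {
  "steps": [
    [50,0.014,0,0.3,0,0,0],
    [50,0.014,0,0.6,0,0,0],
    [50,0.014,0,0.775,0,0,0],
    [50,0.014,0,0.775,0,0,0],
    [50,0.014,0,0.775,0,0,0]
  ]
}}

```text
time_s: 16.6
position: [0.4822, 0.1904, 0.0468]
tcp_rot: [[0.113, 0.994, 0.001], [0.994, -0.113, 0.0], [0.0, 0.001, -1.0]]
force: [0.4, 0.1, 0.1]
opening: 0.568
grasp_force: 0.0
```

>>> {"op": "drive_tool", "data": {
  "steps": [
    [0,0,0,0,0,0,0],
    [0,0,0,0,0,0,0],
    [0,0,0,0,0,0,0],
    [0,0,0,0,0,0,0],
    [0,0,0,0,0,0,0],
    [0,0,0,0,0,0,0],
    [0,0,0,0,0,0,0]
  ]
}}

```text
time_s: 17.3
position: [0.4815, 0.1913, 0.047]
tcp_rot: [[0.112, 0.994, 0.001], [0.994, -0.112, 0.0], [0.0, 0.001, -1.0]]
force: [-0.1, 0.2, 1.7]
opening: 0.198
grasp_force: 30.0
```

>>> {"op": "drive_tool", "data": {
  "steps": [
    [0,0,0,-0.3,0,0,0],
    [0,0,0,-0.6,0,0,0],
    [0,0,0,-0.9,0,0,0],
    [0,0,0,-1,0,0,0],
    [0,0,0,-1,0,0,0],
    [0,0,0,-1,0,0,0]
  ]
}}

```text
time_s: 17.9
position: [0.4795, 0.1909, 0.1652]
tcp_rot: [[0.112, 0.994, -0.003], [0.994, -0.112, -0.001], [-0.001, -0.003, -1.0]]
force: [-0.0, 0.2, -2.5]
opening: 0.197
grasp_force: 30.0
```

```bash
python3 go.py 0.6580 0.0624 0.075
```

```text
t 17.9 p [0.4795 0.1909 0.1652] F [-0.   0.2 -2.5] open 17.1 grip 30.0
shift [-0.898  1.6    0.748] turn [-0.002  0.001  0.004]
```

>>> {"op": "drive_tool", "data": {
  "steps": [
    [0,-0.2,0.2,0,0,0,0],
    [0,-0.4,0.4,0,0,0,0],
    [0,-0.6,0.6,0,0,0,0],
    [0,-0.8,0.8,0,0,0,0],
    [0,-0.9,1,0,0,0,0],
    [0,-0.9,1,0,0,0,0],
    [0,-0.9,1,0,0,0,0],
    [0,-0.9,1,0,0,0,0]
  ]
}}

```text
time_s: 18.7
position: [0.5858, 0.0711, 0.1646]
tcp_rot: [[0.111, 0.994, -0.005], [0.994, -0.111, 0.001], [0.0, -0.005, -1.0]]
force: [-0.5, 0.5, -3.1]
opening: 0.199
grasp_force: 30.0
```

>>> {"op": "drive_tool", "data": {
  "steps": [
    [0,0,0.3,0,0,0,0],
    [0,0,0.6,0,0,0,0],
    [0,0,0.6,0.2,0,0,0],
    [0,0,0.6,0.4,0,0,0],
    [0,0,0.6,0.6,0,0,0],
    [0,0,0.6,0.75,0,0,0],
    [0,0,0.6,0.75,0,0,0],
    [0,0,0.6,0.75,0,0,0]
  ]
}}

```text
time_s: 19.5
position: [0.6587, 0.0633, 0.0763]
tcp_rot: [[0.111, 0.994, -0.002], [0.994, -0.111, 0.0], [0.0, -0.002, -1.0]]
force: [-0.4, -0.1, -2.9]
opening: 0.199
grasp_force: 30.0
```

```bash
python3 go.py 0.6580 0.0628 0.065; cat mw.py | head -0; python3 lk.py w6
```

```text
t 19.5 p [0.6587 0.0633 0.0763] F [-0.4 -0.1 -2.9] open 17.3 grip 30.0
shift [-0.004 -0.005  0.094] turn [-0.001 -0.     0.005]
w6
   pad [275.0, 222.4343, 0.6594, 0.0661, 3764.5]
   pad [295.2569, 80.8095, 0.6806, 0.1506, 9701.5]
  padz 0.0211
```

>>> {"op": "drive_tool", "data": {
  "steps": [
    [0,-0.004,-0.008,0.03,0,0,0],
    [0,-0.004,-0.008,0.06,0,0,0],
    [0,-0.004,-0.008,0.08,0,0,0],
    [0,-0.004,-0.008,0.085,0,0,0],
    [0,-0.004,-0.008,0.09,0,0,0],
    [0,-0.004,-0.008,0.095,0,0,0],
    [0,-0.004,-0.008,0.095,0,0,0]
  ]
}}

```text
time_s: 20.25
position: [0.6586, 0.062, 0.0652]
tcp_rot: [[0.112, 0.994, -0.0], [0.994, -0.112, 0.0], [0.0, -0.0, -1.0]]
force: [-0.5, 0.4, -2.2]
opening: 0.196
grasp_force: 30.0
```

>>> {"op": "drive_tool", "data": {
  "steps": [
    [0,-0.002,-0.004,0.003,0,0,0],
    [0,-0.002,-0.004,0.006,0,0,0],
    [0,-0.002,-0.004,0.008,0,0,0],
    [0,-0.002,-0.004,0.008,0,0,0]
  ]
}}

```text
time_s: 20.65
position: [0.6585, 0.0618, 0.065]
tcp_rot: [[0.112, 0.994, 0.001], [0.994, -0.112, -0.0], [0.0, 0.001, -1.0]]
force: [0.4, 0.5, 2.1]
opening: 0.198
grasp_force: 30.0
```

Contact; release and rise.

>>> {"op": "drive_tool", "data": {
  "steps": [
    [50,0,0,0,0,0,0],
    [50,0,0,0,0,0,0],
    [50,0,0,0,0,0,0],
    [50,0,0,0,0,0,0],
    [50,0,0,0,0,0,0]
  ]
}}

```text
time_s: 21.15
position: [0.6581, 0.0618, 0.0642]
tcp_rot: [[0.112, 0.994, -0.0], [0.994, -0.112, 0.0], [-0.0, -0.0, -1.0]]
force: [0.5, -0.1, 0.2]
opening: 0.536
grasp_force: 0.0
```

>>> {"op": "drive_tool", "data": {
  "steps": [
    [50,0,0,-0.2,0,0,0],
    [50,0,0,-0.5,0,0,0],
    [50,0,0,-0.8,0,0,0],
    [50,0,0,-0.8,0,0,0],
    [50,0,0,-0.8,0,0,0]
  ]
}}

```text
time_s: 21.65
position: [0.6586, 0.0618, 0.1614]
tcp_rot: [[0.112, 0.994, 0.002], [0.994, -0.112, -0.0], [0.0, 0.002, -1.0]]
force: [-0.9, 0.1, -0.0]
opening: 0.58
grasp_force: 0.0
```

```bash
python3 lk.py w7; python3 go.py 0.448 -0.1870 0.14
```

```text
w7
   pad [295.5155, 331.9869, 0.6643, -0.0764, 317.0]
   pad [250.5556, 331.5556, 0.6206, -0.0709, 342.0]
   pad [273.2389, 260.0984, 0.6511, 0.0017, 1529.5]
   pad [274.7234, 195.7234, 0.6593, 0.0623, 2290.5]
   pad [284.7236, 91.8699, 0.6771, 0.1477, 5546.0]
  padz 0.0211
t 21.7 p [0.6575 0.0619 0.16  ] F [-0.5  0.8 -0.7] open 49.9 grip 0.0
shift [-2.256 -1.503  0.168] turn [-0.001  0.     0.005]
```

```bash
python3 -c "
import pickle,cv2
c=pickle.load(open('w7.pkl','rb'));cv2.imwrite('pics/w7.png',c['color'])"
```

```text
(no output)
```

View pics/w7.png

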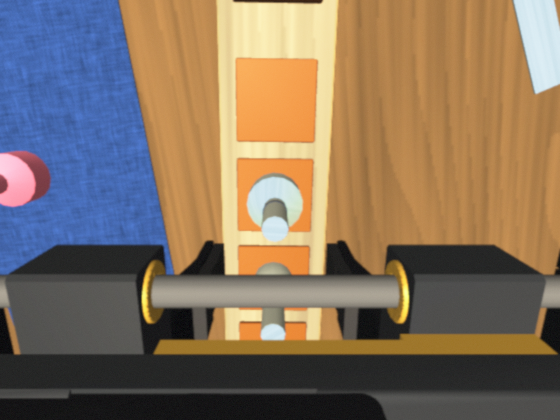

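>>> {"op": "drive_tool", "data": {
  "steps": [
    [50,-0.3,-0.3,0,0,0,0],
    [50,-0.6,-0.6,0,0,0,0],
    [50,-1,-1,0,0,0,0],
    [50,-1,-1,0,0,0,0],
    [50,-1,-1,0,0,0,0]
  ]
}}

```text
time_s: 22.2
position: [0.5215, -0.0448, 0.1586]
tcp_rot: [[0.115, 0.993, -0.006], [0.993, -0.115, 0.002], [0.001, -0.006, -1.0]]
force: [-0.3, 0.4, -0.7]
opening: 0.573
grasp_force: 0.0
```

>>> {"op": "drive_tool", "data": {
  "steps": [
    [50,-0.3,-0.2,0,0,0,0],
    [50,-0.6,-0.4,0,0,0,0],
    [50,-1,-0.5,0,0,0,0],
    [50,-1,-0.5,0,0,0,0]
  ]
}}

```text
time_s: 22.6
position: [0.4522, -0.1611, 0.1596]
tcp_rot: [[0.118, 0.993, 0.0], [0.993, -0.118, -0.002], [-0.002, 0.001, -1.0]]
force: [0.8, 0.3, 0.1]
opening: 0.573
grasp_force: 0.0
```

>>> {"op": "drive_tool", "data": {
  "steps": [
    [50,-0.26,0,0.1,0,0,0],
    [50,-0.26,0,0.16,0,0,0],
    [50,-0.26,0,0.16,0,0,0],
    [50,-0.26,0,0.16,0,0,0]
  ]
}}

```text
time_s: 23.0
position: [0.4491, -0.1861, 0.1404]
tcp_rot: [[0.111, 0.994, -0.001], [0.994, -0.111, 0.002], [0.001, -0.002, -1.0]]
force: [-0.3, 0.0, 0.6]
opening: 0.573
grasp_force: 0.0
```

```bash
python3 lk.py w8; python3 go.py 0.448 -0.187 0.0465
```

```text
w8
  padz 0.0211
  top [262, 212, 27, 32, 695] z 0.0899 [ 0.4494 -0.1876] [0.0172 0.0174]
t 23.05 p [ 0.4492 -0.1861  0.1408] F [0.4 0.7 0.1] open 50.0 grip 0.0
shift [-0.009 -0.009  0.786] turn [-0.001 -0.001  0.006]
```

Pad 4 is free in that view, with corners about (237,58), (317,58), (315,142) and (237,141). The 46 stands centrally on pad 3. Now I'll grip the 56.

>>> {"op": "drive_tool", "data": {
  "steps": [
    [50,-0.012,0.002,0.3,0,0,0],
    [50,-0.012,0.002,0.6,0,0,0],
    [50,-0.012,0.002,0.78,0,0,0],
    [50,-0.012,0.002,0.78,0,0,0],
    [50,-0.012,0.002,0.78,0,0,0]
  ]
}}

```text
time_s: 23.55
position: [0.4494, -0.1883, 0.0478]
tcp_rot: [[0.111, 0.994, -0.0], [0.994, -0.111, 0.0], [0.0, -0.0, -1.0]]
force: [-0.4, -0.0, 0.1]
opening: 0.577
grasp_force: 0.0
```

>>> {"op": "drive_tool", "data": {
  "steps": [
    [0,0,0,0,0,0,0],
    [0,0,0,0,0,0,0],
    [0,0,0,0,0,0,0],
    [0,0,0,0,0,0,0],
    [0,0,0,0,0,0,0],
    [0,0,0,0,0,0,0],
    [0,0,0,0,0,0,0]
  ]
}}

```text
time_s: 24.25
position: [0.4491, -0.1891, 0.0478]
tcp_rot: [[0.112, 0.994, 0.0], [0.994, -0.112, -0.0], [-0.0, 0.0, -1.0]]
force: [-1.3, 1.0, 4.9]
opening: 0.197
grasp_force: 30.0
```

>>> {"op": "drive_tool", "data": {
  "steps": [
    [0,0,0,-0.3,0,0,0],
    [0,0,0,-0.6,0,0,0],
    [0,0,0,-0.9,0,0,0],
    [0,0,0,-1,0,0,0],
    [0,0,0,-1,0,0,0],
    [0,0,0,-1,0,0,0]
  ]
}}

```text
time_s: 24.85
position: [0.4481, -0.1884, 0.1666]
tcp_rot: [[0.112, 0.994, -0.002], [0.994, -0.112, 0.001], [0.001, -0.002, -1.0]]
force: [-1.1, 0.4, -4.1]
opening: 0.196
grasp_force: 30.0
```

```bash
python3 - <<'E'
from h import *; import pickle
c=pickle.load(open('w7.pkl','rb'))
hsv=cv2.cvtColor(c['color'],cv2.COLOR_BGR2HSV); m=cv2.inRange(hsv,(4,140,140),(18,255,255)); m[:,:225]=0;m[:,325:]=0;m[150:]=0;m[:30]=0
k=max(cv2.findContours(m,0,1)[0],key=cv2.contourArea); r=cv2.minAreaRect(k); print(r,plane(c,r[0],.021))
q=np.array([(237,58),(317,58.5),(315,142.5),(237,141)]); print(np.mean([plane(c,p,.021) for p in q],0),[plane(c,p,.021).round(4) for p in q])
E
python3 go.py 0.668 0.1420 0.075
```

```text
((276.0, 99.5), (83.0, 80.0), 90.0) [0.66934579 0.14260492]
[0.66961069 0.14120413] [array([0.642 , 0.1774]), array([0.7052, 0.17  ]), array([0.6983, 0.1044]), array([0.633, 0.113])]
t 24.85 p [ 0.4481 -0.1884  0.1666] F [-1.1  0.4 -4.1] open 17.0 grip 30.0
shift [2.94  1.515 0.763] turn [-0.001 -0.001  0.004]
```

>>> {"op": "drive_tool", "data": {
  "steps": [
    [0,0.2,0,0,0,0,0],
    [0,0.5,0,0,0,0,0],
    [0,0.8,0,0,0,0,0],
    [0,1,0,0,0,0,0],
    [0,1,0,0,0,0,0]
  ]
}}

```text
time_s: 25.35
position: [0.4601, -0.0662, 0.1654]
tcp_rot: [[0.108, 0.994, -0.006], [0.994, -0.108, 0.003], [0.003, -0.006, -1.0]]
force: [0.3, -0.1, -4.9]
opening: 0.195
grasp_force: 30.0
```

>>> {"op": "drive_tool", "data": {
  "steps": [
    [0,0.2,0,0,0,0,0],
    [0,0.5,0,0,0,0,0],
    [0,0.8,0,0,0,0,0],
    [0,1,0,0,0,0,0],
    [0,1,0,0,0,0,0]
  ]
}}

```text
time_s: 25.85
position: [0.4748, 0.0515, 0.1659]
tcp_rot: [[0.109, 0.994, -0.003], [0.994, -0.109, 0.001], [0.001, -0.003, -1.0]]
force: [-0.6, -0.7, -3.8]
opening: 0.2
grasp_force: 30.0
```

>>> {"op": "drive_tool", "data": {
  "steps": [
    [0,0.2,0.1,0,0,0,0],
    [0,0.4,0.3,0,0,0,0],
    [0,0.6,0.5,0,0,0,0],
    [0,0.8,0.7,0,0,0,0],
    [0,0.93,0.9,0,0,0,0],
    [0,0.93,1,0,0,0,0],
    [0,0.93,1,0,0,0,0],
    [0,0.93,1,0,0,0,0]
  ]
}}

```text
time_s: 26.65
position: [0.6058, 0.1455, 0.166]
tcp_rot: [[0.113, 0.994, -0.005], [0.994, -0.113, -0.001], [-0.001, -0.005, -1.0]]
force: [-1.0, 0.1, -4.6]
opening: 0.197
grasp_force: 30.0
```

```bash
python3 go.py 0.669 0.1412 0.076
```

```text
t 26.65 p [0.6058 0.1455 0.166 ] F [-1.   0.1 -4.6] open 17.2 grip 30.0
shift [0.025 0.531 0.747] turn [-0.003  0.001  0.004]
```

>>> {"op": "drive_tool", "data": {
  "steps": [
    [0,0.025,0.25,0,0,0,0],
    [0,0.025,0.53,0,0,0,0],
    [0,0.025,0.53,0.2,0,0,0],
    [0,0.025,0.53,0.4,0,0,0],
    [0,0.025,0.53,0.6,0,0,0],
    [0,0.025,0.53,0.74,0,0,0],
    [0,0.025,0.53,0.74,0,0,0],
    [0,0.025,0.53,0.74,0,0,0]
  ]
}}

```text
time_s: 27.45
position: [0.6708, 0.1425, 0.0788]
tcp_rot: [[0.112, 0.994, -0.001], [0.994, -0.112, -0.0], [-0.0, -0.001, -1.0]]
force: [-0.5, -1.0, -3.8]
opening: 0.199
grasp_force: 30.0
```

>>> {"op": "drive_tool", "data": {
  "steps": [
    [0,0,0,0,0,0,0],
    [0,0,0,0,0,0,0]
  ]
}}

```text
time_s: 27.65
position: [0.6722, 0.1429, 0.0804]
tcp_rot: [[0.112, 0.994, 0.003], [0.994, -0.112, 0.0], [0.001, 0.003, -1.0]]
force: [-0.2, -0.2, -3.2]
opening: 0.196
grasp_force: 30.0
```

```bash
python3 go.py 0.669 0.1412 0.0658
```

```text
t 27.65 p [0.6722 0.1429 0.0804] F [-0.2 -0.2 -3.2] open 17.1 grip 30.0
shift [-0.017 -0.025  0.122] turn [ 0.002 -0.     0.004]
```

>>> {"op": "drive_tool", "data": {
  "steps": [
    [0,-0.016,-0.024,0.03,0,0,0],
    [0,-0.016,-0.024,0.06,0,0,0],
    [0,-0.016,-0.024,0.09,0,0,0],
    [0,-0.016,-0.024,0.105,0,0,0],
    [0,-0.016,-0.024,0.115,0,0,0],
    [0,-0.016,-0.024,0.115,0,0,0],
    [0,-0.016,-0.024,0.115,0,0,0]
  ]
}}

```text
time_s: 28.35
position: [0.6676, 0.1413, 0.0659]
tcp_rot: [[0.112, 0.994, -0.001], [0.994, -0.112, -0.0], [-0.0, -0.001, -1.0]]
force: [-3.0, -0.1, 5.1]
opening: 0.199
grasp_force: 30.0
```

>>> {"op": "drive_tool", "data": {
  "steps": [
    [0,0,0,-0.015,0,0,0],
    [0,0,0.006,-0.015,0,0,0],
    [0,0,0.006,-0.015,0,0,0],
    [0,0,0.006,-0.015,0,0,0],
    [0,0,0.006,-0.015,0,0,0],
    [0,0,0.006,-0.015,0,0,0]
  ]
}}

```text
time_s: 28.95
position: [0.6687, 0.1412, 0.0664]
tcp_rot: [[0.112, 0.994, -0.0], [0.994, -0.112, 0.0], [0.0, -0.0, -1.0]]
force: [0.1, -0.9, -3.6]
opening: 0.197
grasp_force: 30.0
```

>>> {"op": "drive_tool", "data": {
  "steps": [
    [0,0,0,0,0,0,0],
    [0,0,0,0,0,0,0],
    [0,0,0,0,0,0,0]
  ]
}}

```text
time_s: 29.25
position: [0.6687, 0.1412, 0.0667]
tcp_rot: [[0.112, 0.994, 0.0], [0.994, -0.112, 0.0], [0.0, 0.0, -1.0]]
force: [-0.6, 0.0, -3.9]
opening: 0.199
grasp_force: 30.0
```

Settled on target; touch down and release.

>>> {"op": "drive_tool", "data": {
  "steps": [
    [0,0,0,0.004,0,0,0],
    [0,0,0,0.008,0,0,0],
    [0,0,0,0.012,0,0,0],
    [0,0,0,0.012,0,0,0],
    [0,0,0,0.012,0,0,0]
  ]
}}

```text
time_s: 29.75
position: [0.6688, 0.1412, 0.0659]
tcp_rot: [[0.112, 0.994, 0.0], [0.994, -0.112, -0.0], [-0.0, 0.0, -1.0]]
force: [-1.4, 0.1, 2.4]
opening: 0.197
grasp_force: 30.0
```

>>> {"op": "drive_tool", "data": {
  "steps": [
    [50,0,0,0,0,0,0],
    [50,0,0,0,0,0,0],
    [50,0,0,0,0,0,0],
    [50,0,0,0,0,0,0],
    [50,0,0,0,0,0,0]
  ]
}}

```text
time_s: 30.25
position: [0.6688, 0.1412, 0.0652]
tcp_rot: [[0.112, 0.994, 0.0], [0.994, -0.112, 0.0], [0.0, 0.0, -1.0]]
force: [0.5, -0.7, -0.5]
opening: 0.538
grasp_force: 0.0
```

>>> {"op": "drive_tool", "data": {
  "steps": [
    [50,0,0,-0.2,0,0,0],
    [50,0,0,-0.5,0,0,0],
    [50,0,0,-0.8,0,0,0],
    [50,0,0,-1,0,0,0],
    [50,0,0,-1,0,0,0]
  ]
}}

```text
time_s: 30.75
position: [0.6717, 0.1414, 0.1901]
tcp_rot: [[0.112, 0.994, 0.01], [0.994, -0.112, 0.001], [0.002, 0.01, -1.0]]
force: [0.1, -0.3, 0.7]
opening: 0.573
grasp_force: 0.0
```

>>> {"op": "drive_tool", "data": {
  "steps": [
    [50,-0.3,-0.4,0,0,0,0],
    [50,-0.6,-0.8,0,0,0,0],
    [50,-1,-1,0,0,0,0],
    [50,-1,-1,0,0,0,0],
    [50,-1,-1,0,0,0,0]
  ]
}}

```text
time_s: 31.25
position: [0.5327, 0.0337, 0.1841]
tcp_rot: [[0.115, 0.993, -0.005], [0.993, -0.115, 0.0], [-0.0, -0.005, -1.0]]
force: [0.3, 0.4, 1.2]
opening: 0.579
grasp_force: 0.0
```

>>> {"op": "drive_tool", "data": {
  "steps": [
    [50,-0.3,-0.2,-0.2,0,0,0],
    [50,-0.6,-0.4,-0.4,0,0,0],
    [50,-1,-0.5,-0.4,0,0,0],
    [50,-1,-0.5,-0.4,0,0,0],
    [50,-1,-0.5,-0.4,0,0,0],
    [50,-1,-0.5,-0.4,0,0,0]
  ]
}}

```text
time_s: 31.85
position: [0.4635, -0.0762, 0.2327]
tcp_rot: [[0.111, 0.994, -0.001], [0.994, -0.111, 0.001], [0.001, -0.001, -1.0]]
force: [-1.0, -0.3, 0.0]
opening: 0.574
grasp_force: 0.0
```

```bash
cat > fin.py <<'E'
from h import *; from rig import *
s=optics.capture('scene'); t=optics.capture('top'); w=optics.capture('wrist')
for n,c in(('top',t),('wrist',w)):
    P=cloud(c); m=((P[...,2]>.095)&(P[...,2]<.115)&(P[...,0]>.6)&(P[...,0]<.71)).astype(np.uint8)
    N,lab,st,_=cv2.connectedComponentsWithStats(m)
    for i in range(1,N):
        if st[i,4]>20: p=P[lab==i]; print(n,'top',((p.max(0)+p.min(0))/2).round(4),p[:,2].max().round(4))
    m=((P[...,2]>.034)&(P[...,2]<.05)&(P[...,0]>.6)&(P[...,0]<.71)).astype(np.uint8)
    N,lab,st,_=cv2.connectedComponentsWithStats(m)
    for i in range(1,N):
        if st[i,4]>40: p=P[lab==i]; print(n,'head',((p.max(0)+p.min(0))/2).round(4),np.ptp(p,0).round(3))
cv2.imwrite('pics/f.png',np.vstack([np.hstack([cv2.resize(s['color'][150:330,150:450],(400,240)),cv2.resize(t['color'][70:270,150:450],(400,267))[:240]]),cv2.resize(w['color'],(800,600))[:360]]))
E
python3 fin.py; python3 go.py .5 -.1 .3
```

```text
top top [0.6668 0.1426 0.1031] 0.1103
top top [0.6574 0.0607 0.1032] 0.1097
top top [ 0.6459 -0.0162  0.103 ] 0.1106
top head [0.6673 0.1426 0.0421] [0.055 0.055 0.016]
top head [0.6553 0.0613 0.0428] [0.042 0.044 0.014]
top head [ 0.6448 -0.0172  0.042 ] [0.033 0.034 0.016]
wrist top [0.6561 0.0548 0.102 ] 0.1089
wrist top [ 0.6476 -0.0167  0.1021] 0.1091
wrist top [ 0.6375 -0.0962  0.1022] 0.1094
wrist head [0.6578 0.0569 0.042 ] [0.046 0.038 0.016]
wrist head [ 0.6457 -0.0168  0.042 ] [0.032 0.036 0.016]
wrist head [ 0.6364 -0.0958  0.042 ] [0.024 0.025 0.016]
t 32.0 p [ 0.4634 -0.0758  0.2327] F [ 0.1  0.5 -0.1] open 49.8 grip 0.0
shift [-0.167  0.325 -0.561] turn [-0.001 -0.     0.006]
```

View pics/f.png

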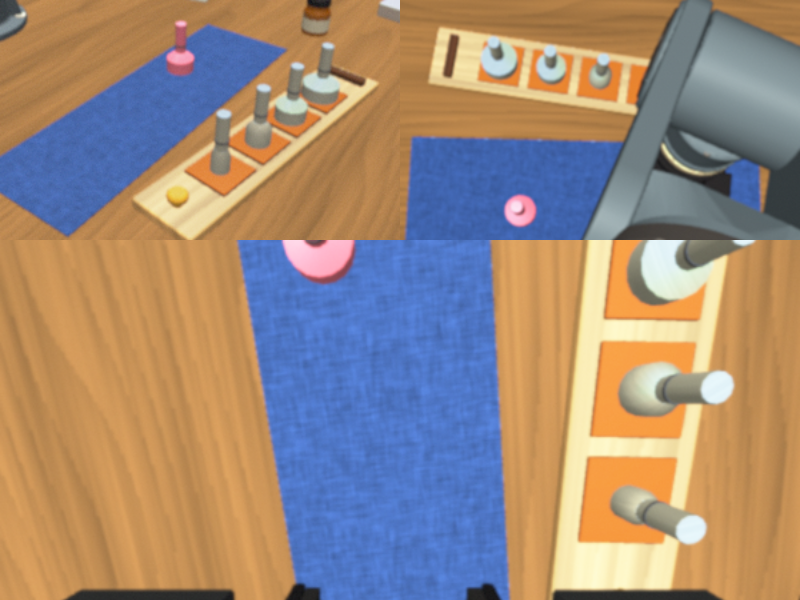

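All four punches stand upright and centred within about 1–2 mm, in order 26, 36, 46, 56 from the knob. The jar and the pink punch are untouched and the gripper is clear, so I'm handing in.

```bash
python3 -c "
from rig import order; print(order.hand_in())"
```

```text
the job is handed in; nothing more can be done
None
```

The four punches stand upright in the middle of the pads, 26, 36, 46 and 56 mm from the knob end, within about 1–2 mm of centre by my last measurements; nothing was knocked over, the jar was left alone, and the job was handed in at about 32 s (no verdict came back).

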